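# Find the push button that still snaps and weigh it down

### The arm

A 7-joint arm with a two-finger parallel gripper is mounted at the origin on the work surface. World frame = base frame: x ahead of the robot, y to its left, z up, the work surface at z = 0. Lengths are in m, angles in rad, forces in N, time in s.
With the tool pointing down it reaches from about 0.4 to 0.85 m from the base axis. Payload 10.4 kg.
Tool frame: the origin (TCP) lies where the fingers leave the gripper's body, on its centre line; the fingertips stand 73 mm ahead of it and the grasp point (between the pads) lies 54 mm ahead of it; z points along the fingers, y is the line along which they close (so a half turn about z gives the same grasp; the last joint's range is limited). The gripper opens to 85 mm and grips with 20 to 120 N. Pads are 22 mm wide; open, the fingers measure 114 mm over their backs; the gripper's body (76 mm by 85 mm) begins 54 mm behind the grasp point. The pads swing forward as they close: fully open they stand 13 mm farther back than shut.
Start: joints at [-1.179, 0.332, -0.065, 1.46, 0.022, 1.35, -0.088], TCP at [0.252, 0.572, 0.304] pointing down, gripper open.
Joint ranges: [-2.6, 2.6], [-0.5, 2.12], [-1.47, 1.34], [0.16, 2.42], [-1.27, 4.41], [0.06, 2.06], [-2.6, 2.6]. Speed limits (rad/s): [2.22, 2.22, 2.79, 2.79, 3.14, 3.14, 3.14].

### API

Orientations are given as a unit quaternion [x, y, z, w].
In Python, from workcell import manip, camera gives the robot as it stands. The module is installed in compiled form; this text tells all that it offers.
- The arm moves only by the shell command python3 -m creep 'ROWS' [OPENING] [FORCE]. ROWS is JSON, a list of rows, each a list of 2 entries, a list of its own where there are three numbers: the shift along the tool's x, y, z in mm, then the turn about the tool's z in rad. In form: [[[tx, ty, tz], twist], ...]. A call has 1 to 5 rows; each row is the pose to reach, as a shift and turn from the pose commanded when the call began, along the tool's axes at that moment; what a row does not reach only later rows make up. A row lasts 1/12 s, in which the tool goes at most 41.7 mm and 7.16 degrees, less where a joint would pass 70% of its speed; a pose out of reach is approached as far as the arm can. A call with a gripper value outside its range is refused whole. OPENING is the opening, from 0 (shut) to 1 (fully open), set as the call begins (- or left out, the last holds). The fingers move at their own pace and stop on an object; FORCE is the grip in N (left out, the last holds). Time passes only in rows, so rows that repeat a pose let the fingers close. It gives the time, the measured TCP pose, the force, the opening and the grip force at its end, in the units of the state.
- manip.get_obs(): the state, without advancing time (a new reading comes with each control period).
- camera(name): name is "side" or "top"; returns a dict with "pixels" (480x640x3 uint8, red, green, blue), "z_map" (480x640 float32, m along the optical axis (not along the pixel's ray), 0 where there is no reading), "fx", "fy", "cx", "cy" (pixels), "extrinsics" (4x4, takes a point from world to camera coordinates). Camera axes: x right, y down, z forward; pixel columns grow to the right and rows downward; lengths in m; the calibration is good to about 2 mm. A picture is of the moment at which its call begins.
- manip.hand_in(): hands the job in; it is judged then, once.
The state is a dict: "clock": time; "joint_pos": joint angles; "joint_velocities": joint speeds; "tau": joint torques, N m; "position": TCP position; "ee_rot": TCP orientation; "ft_force": force on the tool from outside, world axes, zero at the start; "torque": the same for the moment, N m; "grip_width": opening from 0.0 (shut) to 1.0 (fully open); "grasp_force": force on a finger pad.
Only numpy, scipy, OpenCV 4.12 (cv2) and the standard library are available. Lean on these libraries where they do the work, as an engineer would, in place of code of your own. Each camera call takes 0.05 s, during which the arm holds its last target. There are 200 camera calls.

### The job

Only one of the three red push buttons on the green switch box still snaps over; the other two are worn and stay soft. With closed fingertips try them by pressing slowly and gently: leave any button that has not snapped after about 5 mm before it is pushed right down, and press the sound one through its snap and let it come back up. Then stand the brass weight upright on the sound button so that the weight alone keeps it pressed fully in, and leave the other buttons up and the things lying around where they are.

Things in the scene. Friction and masses are not known exactly. Their poses are not given: they have to be found in the camera images.
- switch_box: green steel switch box fixed to the bench, 120 (x) x 270 (y) x 50 mm high, origin at the centre of its underside; place and yaw vary. Three look-alike buttons in a row along its y: red flat mushroom heads 38 mm across, 14 mm proud of a 50 mm steel collar that is 12 mm proud of the box. Each goes straight down 8 mm to its stop and springs back. Any of them may be the sound one.
- place_left (a point): axis of the button at the box's +y end, 80 mm from the middle one, at the nominal height of its top, 76 mm above the bench; the real top of each released button is up to 2 mm higher or lower than its point. Fingers pressing any button with more than 15 N are not gentle.
- place_middle (a point): the same for the middle button. The sound button, wherever it sits, resists with 1.9 N at first, rises to a peak of about 5.4 N at 2.3 mm of travel, then snaps over: about 3.7 N at 4 mm, 2.2 N at 5 mm, 1.9 N at 6 mm, rising again to 5.2 N at the stop at 8 mm. It is through its snap beyond 3.5 mm.
- place_right (a point): the same for the button at the box's -y end. Of the two worn buttons, wherever they sit, one is weak all the way (1.2 N at first, 3.2 N at 5 mm of travel), the other rises about like the sound one (5 N at 2 mm) but never falls (about 7.5 N from 5 mm to the stop). Beyond 7 mm a worn button counts as pushed right down.
- weight_center (a point): loose brass weight, an upright plain cylinder 48 mm in diameter and 50 mm high, 0.75 kg (about 7.3 N, enough to press the sound button fully in), standing on the bench; this point is its centre, 25 mm above its underside; its z axis is the cylinder's axis
- screwdriver: bystander: a screwdriver lying on the bench; origin under its middle, it lies along its x axis
- hilt_center (a point): bystander: an amber-coloured turned hilt, 40 mm wide and 70 mm high, standing on the bench; this point is its centre, 35 mm up
- tin_center (a point): bystander: a blue rivet tin, 60 mm across and 60 mm high, standing on the bench; this point is its centre, 30 mm up
Things that resemble listed ones, but are neither listed nor needed, are in the scene too. What is shaped like the part that bears weight_center but turquoise is not meant.

How it is judged:
By the outcome, as a careful person would: the job done as asked, in the order asked, and still so for the second after the job is handed in, with the robot touching nothing.
It also fails if it takes over 72 s, if anything falls off the work surface, if the arm or the gripper's body presses on something with over 40 N, if the wrist force passes 120 N, or if a joint passes its speed limit or range.

## Working session

There is one attempt and no reset: what is moved stays moved. The work goes in short steps, Python scripts to look and compute and a shell command to move; the robot and the scene stay as the last step left them, time stands still between calls to the robot, and variables do not carry over. Pictures are saved under pics/ and viewed, at most 10 in all, crops included, and the job is handed in when it is done.

```bash
mkdir -p pics; cat > h.py <<'E'
import numpy as np, cv2
from workcell import manip, camera
def grab(n,f):
    c=camera(n); cv2.imwrite(f,c["pixels"][:,:,::-1]); np.savez(f[:-4]+'.npz',**c); return c
def pts(c):
    "world xyz of every pixel"
    z=c["z_map"]; v,u=np.mgrid[:480,:640]
    P=np.stack([(u-c["cx"])/c["fx"]*z,(v-c["cy"])/c["fy"]*z,z],-1)
    E=np.array(c["extrinsics"]); return (P-E[:3,3])@E[:3,:3]
E
python3 - <<'E'
from h import *
o=manip.get_obs(); print({k:np.round(v,3) for k,v in o.items()})
for n in("top","side"):
    c=grab(n,f"pics/{n}0.png"); print(n,c["fx"],c["cx"],c["cy"],np.round(c["extrinsics"],3).tolist())
E
```

```text
{'clock': np.float64(0.0), 'joint_pos': array([-1.179,  0.333, -0.065,  1.461,  0.022,  1.35 , -0.089]), 'joint_velocities': array([-0.   , -0.   ,  0.   , -0.   , -0.001, -0.   , -0.   ]), 'tau': array([-1.0000e-03, -6.2545e+01,  4.9000e-02, -3.9160e+01,  1.6000e-02,
        1.0000e-02,  0.0000e+00]), 'position': array([0.252, 0.572, 0.303]), 'ee_rot': array([ 0.206,  0.979, -0.001, -0.   ]), 'ft_force': array([ 0.552,  0.145, -0.081]), 'torque': array([ 0.039,  0.057, -0.045]), 'grasp_force': np.float64(0.0), 'grip_width': np.float64(0.999)}
top 500.00183688034593 323.00683014050713 244.60264144740057 [[-0.019, -1.0, 0.007, -0.045], [-0.984, 0.017, -0.18, 0.577], [0.18, -0.01, -0.984, 1.317], [0.0, 0.0, 0.0, 1.0]]
side 486.83575660712324 321.4107365713336 244.20622298201155 [[0.805, -0.593, -0.018, -0.491], [-0.415, -0.542, -0.731, 0.265], [0.424, 0.596, -0.682, 0.891], [0.0, 0.0, 0.0, 1.0]]
```

View pics/top0.png

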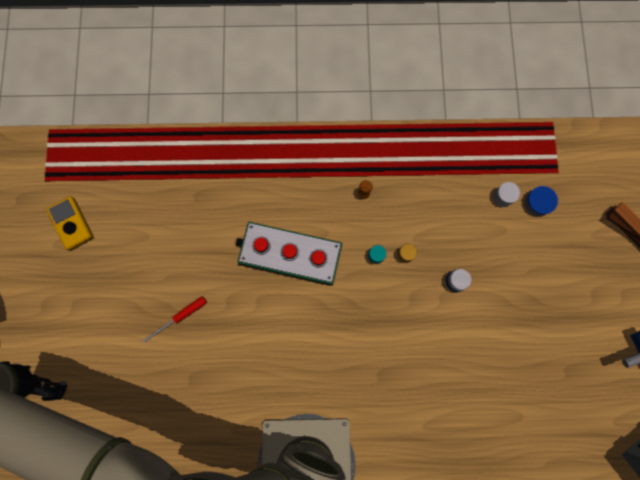

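View pics/side0.png

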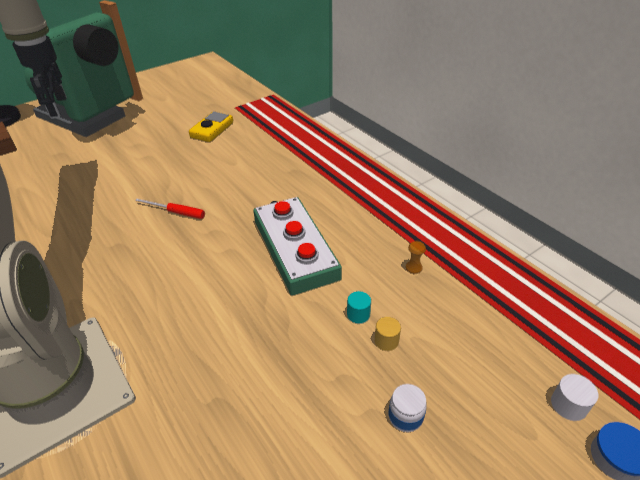

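The top view shows the buttons at about (261,245), (290,251) and (318,258). The turquoise decoy is at (377,254), the brass weight at (407,253), the hilt at (366,188), and the tin is probably at (459,280). The side view agrees: the buttons run from (283,209) to (307,252), and the brass weight is at (388,333).

```bash
cat >> h.py <<'E'
def ray(c,u,v,h):
    E=np.array(c["extrinsics"]);R=E[:3,:3];o=-R.T@E[:3,3]
    d=R.T@np.array([(u-c["cx"])/c["fx"],(v-c["cy"])/c["fy"],1]);return o+d*(h-o[2])/d[2]
def blobs(c,hsvlo,hsvhi,amin=60):
    hsv=cv2.cvtColor(np.ascontiguousarray(c["pixels"]),cv2.COLOR_RGB2HSV)
    m=cv2.inRange(hsv,hsvlo,hsvhi); n,l,s,ce=cv2.connectedComponentsWithStats(m)
    return [(l==i,s[i],ce[i]) for i in range(1,n) if s[i][4]>=amin]
def topcentre(c,m,h,tol=.006):
    "circle fit to the pixels of mask m whose depth height is about h; ray to plane h"
    P=pts(c); t=(m&(abs(P[...,2]-h)<tol)).astype(np.uint8)
    cs,_=cv2.findContours(t,0,2); k=max(cs,key=cv2.contourArea)
    M=cv2.moments(t,True); u,v=M['m10']/M['m00'],M['m01']/M['m00']
    q=P[t>0]; a=M['m00']
    return np.round(ray(c,u,v,h),4),int(a),np.round(np.median(q[:,2]),4)
E
python3 - <<'E'
from h import *
for n in("top","side"):
    c=dict(np.load(f"pics/{n}0.npz"))
    for name,lo,hi,h in(("red",(0,180,120),(6,255,255),.076),("brass",(17,150,120),(25,255,255),.05),("turq",(85,150,80),(95,255,255),.05)):
        for m,s,ce in blobs(c,lo,hi):
            try:r=topcentre(c,m,h)
            except Exception as e: continue
            if r[1]>30: print(n,name,np.round(ce),s[4],*r)
    # plain depth heights of other things
    P=pts(c)
    for u,v in ([(407,253),(261,245),(290,251),(318,258),(366,188),(459,280),(290,235)] if n=="top" else [(388,325),(283,209),(294,228),(307,251),(417,246),(408,398)]):
        print(n,(u,v),np.round(P[v,u],3))
E
```

```text
top red [260. 244.] 131 [0.5765 0.114  0.076 ] 125 0.0742
top red [289. 250.] 132 [0.5577 0.0363 0.076 ] 127 0.0745
top red [318. 257.] 137 [ 0.5386 -0.0409  0.076 ] 127 0.0743
top brass [349. 310.] 66219 [ 0.5534 -0.2892  0.05  ] 208 0.0495
top turq [377. 253.] 198 [ 0.5506 -0.2037  0.05  ] 191 0.0492
top (407, 253) [ 0.55  -0.285  0.048]
top (261, 245) [0.575 0.113 0.07 ]
top (290, 251) [0.557 0.034 0.071]
top (318, 258) [ 0.536 -0.041  0.076]
top (366, 188) [ 0.729 -0.176  0.072]
top (459, 280) [ 0.471 -0.419  0.061]
top (290, 235) [0.605 0.035 0.049]
side red [282. 207.] 144 [0.5758 0.1084 0.076 ] 127 0.074
side red [294. 227.] 164 [0.5572 0.032  0.076 ] 147 0.0746
side red [306. 250.] 190 [ 0.5378 -0.0456  0.076 ] 171 0.074
side brass [389. 332.] 606 [ 0.5531 -0.291   0.05  ] 409 0.0494
side turq [359. 307.] 600 [ 0.5503 -0.2079  0.05  ] 349 0.0493
side (388, 325) [ 0.557 -0.287  0.049]
side (283, 209) [0.575 0.102 0.073]
side (294, 228) [0.557 0.029 0.074]
side (307, 251) [ 0.538 -0.049  0.073]
side (417, 246) [ 0.738 -0.177  0.068]
side (408, 398) [ 0.476 -0.424  0.06 ]
```

```bash
cat >> h.py <<'E'
from scipy.spatial.transform import Rotation as Ro
def to(x,y,ztip=None,yaw=None):
    "shift in tool mm and twist to bring TCP over x,y (tips at ztip), tool y axis to yaw"
    o=manip.get_obs();R=Ro.from_quat(o["ee_rot"]).as_matrix();p=o["position"]
    d=R.T@(np.array([x,y,p[2] if ztip is None else ztip+.073])-p)*1e3
    cy=np.arctan2(R[1,1],R[0,1]); tw=None if yaw is None else ((cy-yaw+np.pi/2)%np.pi)-np.pi/2
    print("shift",np.round(d,1),"twist",tw,"z",R[:,2].round(4),"t",o["clock"])
E
python3 -m creep '[[[-24,-15,0],0],[[-48,-29,0],0],[[-72,-44,0],0],[[-96,-58,0],0],[[-120,-73,0],0]]' 0
python3 -m creep '[[[-24,-15,0],0],[[-48,-29,0],0],[[-72,-44,0],0],[[-96,-58,0],0],[[-120,-73,0],0]]'
python3 -m creep '[[[-24,-15,0],0],[[-48,-29,0],0],[[-72,-44,0],0],[[-96,-58,0],0],[[-120,-73,0],0]]'
python3 -m creep '[[[-24,-15,0],0],[[-48,-29,0],0],[[-72,-44,0],0],[[-96,-58,0],0],[[-120,-73,0],0]]'
python3 -m creep '[[[0,0,0],0.12],[[0,0,0],0.24],[[0,0,0],0.36],[[0,0,0],0.48],[[0,0,0],0.6]]'
python3 -m creep '[[[0,0,0],0.12],[[0,0,0],0.24],[[0,0,0],0.36],[[0,0,0],0.48],[[0,0,0],0.6]]'
python3 -m creep '[[[0,0,0],0.1],[[0,0,0],0.2],[[0,0,0],0.2],[[0,0,0],0.2],[[0,0,0],0.2]]'
python3 -c "
from h import *
to(.576,.111,.085,-.241);print(manip.get_obs()['ft_force'])"
```

```text
clock: 0.52
position: [0.3328, 0.4556, 0.3035]
ee_rot: [0.206, 0.979, -0.0, -0.0]
ft_force: [0.6, 0.4, -0.8]
grip_width: 0.297
grasp_force: 0.0
clock: 0.93
position: [0.4132, 0.3404, 0.3036]
ee_rot: [0.206, 0.979, -0.0, -0.0]
ft_force: [-0.2, 0.8, -0.0]
grip_width: -0.006
grasp_force: 0.0
clock: 1.35
position: [0.4935, 0.2253, 0.3037]
ee_rot: [0.206, 0.979, -0.0, -0.0]
ft_force: [-0.8, 0.0, -0.9]
grip_width: 0.006
grasp_force: 0.0
clock: 1.77
position: [0.5739, 0.1103, 0.3036]
ee_rot: [0.206, 0.979, -0.0, -0.0]
ft_force: [0.7, -0.1, -0.2]
grip_width: -0.002
grasp_force: 0.0
clock: 2.18
position: [0.5733, 0.1113, 0.3035]
ee_rot: [0.489, 0.873, -0.0, -0.0]
ft_force: [-0.1, -0.0, -0.5]
grip_width: 0.004
grasp_force: 0.0
clock: 2.6
position: [0.5733, 0.1114, 0.3035]
ee_rot: [0.725, 0.689, -0.0, -0.0]
ft_force: [0.9, -0.9, -0.6]
grip_width: -0.002
grasp_force: 0.0
clock: 3.02
position: [0.5734, 0.1114, 0.3037]
ee_rot: [0.787, 0.617, -0.0, -0.0]
ft_force: [0.4, 0.1, -0.2]
grip_width: 0.001
grasp_force: 0.0
shift [  0.3   2.7 145.7] twist 0.00043399270011290625 z [-3.e-04 -0.e+00 -1.e+00] t 3.0167
[ 0.35992361  0.0603938  -0.22499454]
```

```bash

python3 -m creep '[[[0,1,28],0],[[0,2,56],0],[[0,3,84],0],[[0,3,112],0],[[0,3,130],0]]' >/dev/null
python3 -m creep '[[[0,0,4],0],[[0,0,8],0],[[0,0,11],0],[[0,0,11],0],[[0,0,11],0]]'
for i in 1 2 3 4; do python3 -m creep '[[[0,0,0.5],0],[[0,0,1],0],[[0,0,1.5],0],[[0,0,2],0],[[0,0,2],0]]' | sed -n '2p;4p'; done
python3 -c "
from h import *
to(.576,.111,.077,-.241)"
```

```text
clock: 3.85
position: [0.577, 0.1107, 0.164]
ee_rot: [0.788, 0.616, 0.001, 0.0]
ft_force: [-0.2, -0.3, -1.1]
grip_width: -0.0
grasp_force: 0.0
position: [0.5764, 0.1106, 0.1609]
ft_force: [0.8, -0.5, 0.3]
position: [0.5763, 0.1106, 0.1588]
ft_force: [0.1, 0.3, 0.3]
position: [0.5764, 0.1106, 0.1568]
ft_force: [0.3, -0.2, -0.2]
position: [0.5763, 0.1106, 0.1548]
ft_force: [0.0, 0.3, 0.1]
shift [ 0.3 -0.4  4.8] twist -0.0030190057998609188 z [-2.e-04  1.e-04 -1.e+00] t 5.5167
```

```bash

python3 -m creep '[[[0,0,1],0],[[0,0,2],0],[[0,0,3],0],[[0,0,3],0]]' | sed -n '2p;4p'
for i in 1 2 3 4 5 6 7 8; do python3 -m creep '[[[0,0,0.5],0],[[0,0,0.5],0]]' | sed -n '2p;4p'|paste - -; done
```

```text
position: [0.5763, 0.1106, 0.1516]
ft_force: [-0.4, -1.1, -0.2]
position: [0.5764, 0.1106, 0.1513]	ft_force: [-0.8, -0.3, -0.1]
position: [0.5764, 0.1106, 0.1509]	ft_force: [-0.5, 0.2, 0.6]
position: [0.5764, 0.1106, 0.1503]	ft_force: [-0.5, 0.6, -0.6]
position: [0.5764, 0.1106, 0.1499]	ft_force: [-0.3, -0.3, 0.5]
position: [0.5764, 0.1107, 0.1493]	ft_force: [0.3, -0.8, 0.4]
position: [0.5764, 0.1106, 0.1488]	ft_force: [-0.9, 0.8, -0.3]
position: [0.5764, 0.1106, 0.1483]	ft_force: [-0.8, -0.6, 0.6]
position: [0.5764, 0.1106, 0.1478]	ft_force: [0.9, 0.1, -0.1]
```

```bash

for i in 1 2 3 4 5; do python3 -m creep '[[[0,0,0.5],0],[[0,0,0.5],0]]' | sed -n '2p;4p'|paste - -; done
```

```text
position: [0.5764, 0.1106, 0.1475]	ft_force: [-0.3, -0.2, 1.2]
position: [0.5765, 0.1106, 0.147]	ft_force: [-1.0, 0.4, 1.9]
position: [0.5764, 0.1106, 0.1465]	ft_force: [-0.6, -0.8, 4.5]
position: [0.5765, 0.1106, 0.146]	ft_force: [-1.2, -0.1, 4.6]
position: [0.5764, 0.1106, 0.1455]	ft_force: [-2.0, -1.0, 4.7]
```

```bash

for i in 1 2 3 4; do python3 -m creep '[[[0,0,0.5],0],[[0,0,0.5],0],[[0,0,0.5],0]]' | sed -n '2p;4p'|paste - -; done
```

```text
position: [0.5765, 0.1106, 0.145]	ft_force: [-1.8, -0.4, 6.0]
position: [0.5764, 0.1106, 0.1444]	ft_force: [-1.6, 0.5, 4.9]
position: [0.5764, 0.1106, 0.1438]	ft_force: [-1.4, -0.6, 3.9]
position: [0.5764, 0.1106, 0.1433]	ft_force: [0.0, -0.1, 3.7]
```

Force is dropping, which looks like the snap; I'll continue by another millimetre or so to confirm it.

```bash

for i in 1 2 3; do python3 -m creep '[[[0,0,0.5],0],[[0,0,0.5],0],[[0,0,0.5],0]]' | sed -n '2p;4p'|paste - -; done
```

```text
position: [0.5764, 0.1106, 0.1428]	ft_force: [0.3, -0.1, 2.2]
position: [0.5764, 0.1106, 0.1423]	ft_force: [0.5, 0.1, 1.8]
position: [0.5764, 0.1106, 0.1418]	ft_force: [1.2, -0.4, 1.7]
```

```bash

python3 -m creep '[[[0,0,-3],0],[[0,0,-6],0],[[0,0,-9],0],[[0,0,-12],0],[[0,0,-16],0]]' | sed -n '2p;4p'|paste - -
python3 -m creep '[[[-20,0,0],0],[[-40,0,0],0],[[-60,0,0],0],[[-80,0,0],0],[[-80,0,0],0]]' | sed -n '2p;4p'|paste - -
python3 -m creep '[[[0,0,2],0],[[0,0,4],0],[[0,0,6],0],[[0,0,7],0],[[0,0,7],0]]' | sed -n '2p;4p'|paste - -
for i in 1 2 3 4 5; do python3 -m creep '[[[0,0,0.5],0],[[0,0,0.5],0]]' | sed -n '2p;4p'|paste - -; done
python3 -c "
from h import *
to(.5575,.034,.076,-.241)"
```

```text
position: [0.5762, 0.1106, 0.158]	ft_force: [0.7, 0.0, -0.7]
position: [0.5563, 0.0284, 0.1582]	ft_force: [0.6, -0.4, -0.2]
position: [0.557, 0.0338, 0.1504]	ft_force: [0.5, 0.3, 0.5]
position: [0.5571, 0.0333, 0.1503]	ft_force: [0.2, 0.2, -0.0]
position: [0.5571, 0.033, 0.1499]	ft_force: [0.0, -0.3, 0.7]
position: [0.557, 0.033, 0.1493]	ft_force: [-0.0, -0.7, -0.1]
position: [0.557, 0.033, 0.1488]	ft_force: [0.4, -1.0, -0.6]
position: [0.5571, 0.033, 0.1483]	ft_force: [0.4, -0.0, -0.1]
shift [ 1.1  0.2 -0.7] twist -0.0030557366728196644 z [-0.e+00  1.e-04 -1.e+00] t 11.85
```

```bash

for i in 1 2 3 4 5; do python3 -m creep '[[[0,0,0.5],0],[[0,0,0.5],0],[[0,0,0.5],0]]' | sed -n '2p;4p'|paste - -; done
```

```text
position: [0.5571, 0.033, 0.148]	ft_force: [0.2, -0.4, 1.7]
position: [0.5571, 0.033, 0.1474]	ft_force: [-0.3, 0.4, 1.3]
position: [0.5571, 0.033, 0.1469]	ft_force: [0.3, 0.6, 1.0]
position: [0.5571, 0.033, 0.1464]	ft_force: [0.2, -1.0, 0.6]
position: [0.5571, 0.033, 0.1459]	ft_force: [0.4, -0.5, 1.9]
```

```bash

for i in 1 2 3 4; do python3 -m creep '[[[0,0,0.5],0],[[0,0,0.5],0],[[0,0,0.5],0]]' | sed -n '2p;4p'|paste - -; done
```

```text
position: [0.5571, 0.033, 0.1454]	ft_force: [-0.5, 0.5, 2.0]
position: [0.5571, 0.033, 0.1449]	ft_force: [-0.3, -0.2, 2.4]
position: [0.5571, 0.033, 0.1444]	ft_force: [-0.4, -0.7, 2.1]
position: [0.5571, 0.033, 0.1439]	ft_force: [0.4, 0.5, 2.6]
```

The middle button is weak: at about 4.3 mm of travel it shows no peak. I'll leave it and try the right one.

```bash

python3 -m creep '[[[0,0,-3],0],[[0,0,-6],0],[[0,0,-9],0],[[0,0,-12],0],[[0,0,-14],0]]' | sed -n '2p;4p'|paste - -
python3 -m creep '[[[-20,0,0],0],[[-40,0,0],0],[[-60,0,0],0],[[-79,0,0],0],[[-79,0,0],0]]' | sed -n '2p;4p'|paste - -
python3 -m creep '[[[0,0,2],0],[[0,0,4],0],[[0,0,6],0],[[0,0,7],0],[[0,0,7],0]]' | sed -n '2p;4p'|paste - -
for i in 1 2 3 4 5 6; do python3 -m creep '[[[0,0,0.5],0],[[0,0,0.5],0],[[0,0,0.5],0]]' | sed -n '2p;4p'|paste - -; done
```

```text
position: [0.557, 0.033, 0.1583]	ft_force: [0.3, -0.1, 0.3]
position: [0.5369, -0.0479, 0.1581]	ft_force: [-0.3, -1.2, 0.6]
position: [0.5379, -0.0429, 0.1505]	ft_force: [0.6, 0.0, -0.6]
position: [0.538, -0.0435, 0.1504]	ft_force: [0.5, -0.3, -0.0]
position: [0.538, -0.0437, 0.1499]	ft_force: [0.0, 0.6, 0.1]
position: [0.538, -0.0437, 0.1494]	ft_force: [0.3, -0.4, 0.2]
position: [0.538, -0.0437, 0.1489]	ft_force: [0.4, -0.9, -0.5]
position: [0.538, -0.0437, 0.1483]	ft_force: [-0.1, 0.5, 0.5]
position: [0.538, -0.0437, 0.1478]	ft_force: [0.3, -0.4, 1.1]
```

```bash

for i in 1 2 3 4 5; do python3 -m creep '[[[0,0,0.5],0],[[0,0,0.5],0],[[0,0,0.5],0]]' | sed -n '2p;4p'|paste - -; done
```

```text
position: [0.538, -0.0437, 0.1474]	ft_force: [0.6, 0.3, -0.7]
position: [0.5381, -0.0437, 0.147]	ft_force: [-0.7, -0.6, 2.1]
position: [0.5381, -0.0437, 0.1465]	ft_force: [-0.8, -0.2, 3.5]
position: [0.538, -0.0437, 0.146]	ft_force: [-0.8, -0.3, 4.2]
position: [0.5381, -0.0437, 0.1455]	ft_force: [-0.8, 0.1, 4.8]
```

```bash

for i in 1 2 3 4 5; do python3 -m creep '[[[0,0,0.5],0],[[0,0,0.5],0],[[0,0,0.5],0]]' | sed -n '2p;4p'|paste - -; done
```

```text
position: [0.538, -0.0437, 0.145]	ft_force: [-0.3, 0.4, 5.3]
position: [0.5381, -0.0436, 0.1445]	ft_force: [-0.6, -0.7, 6.1]
position: [0.5381, -0.0437, 0.1441]	ft_force: [-2.3, -0.5, 6.8]
position: [0.5381, -0.0437, 0.1436]	ft_force: [-1.2, 0.1, 6.1]
position: [0.5381, -0.0437, 0.1431]	ft_force: [-0.9, 0.1, 7.4]
```

```bash

python3 -m creep '[[[0,0,-5],0],[[0,0,-15],0],[[0,0,-30],0],[[0,0,-55],0],[[0,0,-80],0]]' 0 | sed -n '2p;4p'|paste - -
python3 -c "
from h import *
to(.553,-.290,None,-.241)"
```

```text
position: [0.5373, -0.0438, 0.2237]	ft_force: [0.4, -0.2, -0.5]
shift [-2.351e+02  7.480e+01  1.000e-01] twist -0.0032158932365824455 z [-1.8e-03 -4.0e-04 -1.0e+00] t 19.7667
```

```bash

python3 -m creep '[[[-30,9,0],0],[[-60,19,0],0],[[-90,28,0],0],[[-120,38,0],0],[[-140,44,0],0]]' 1 | sed -n '2p;4p'|paste - -
python3 -m creep '[[[-30,9,0],0],[[-60,19,0],0],[[-80,26,0],0],[[-95,30,0],0],[[-95,30,0],0]]' | sed -n '2p;4p'|paste - -
python3 - <<'E'
from h import *
c=grab("side","pics/side1.png"); grab("top","pics/top1.png")
to(.553,-.290,.013,-.241)
a=c["pixels"][130:430,200:600,::-1]; cv2.imwrite("pics/s1c.png",cv2.resize(a,(800,600)))
E
```

```text
position: [0.5462, -0.1934, 0.2236]	ft_force: [-0.8, -0.3, -0.1]
position: [0.5516, -0.2935, 0.2233]	ft_force: [-0.0, -0.1, 0.6]
shift [-1.00e-01  4.00e-01  1.37e+02] twist -0.00413869709932424 z [-6.e-04  2.e-04 -1.e+00] t 20.7
```

View pics/s1c.png

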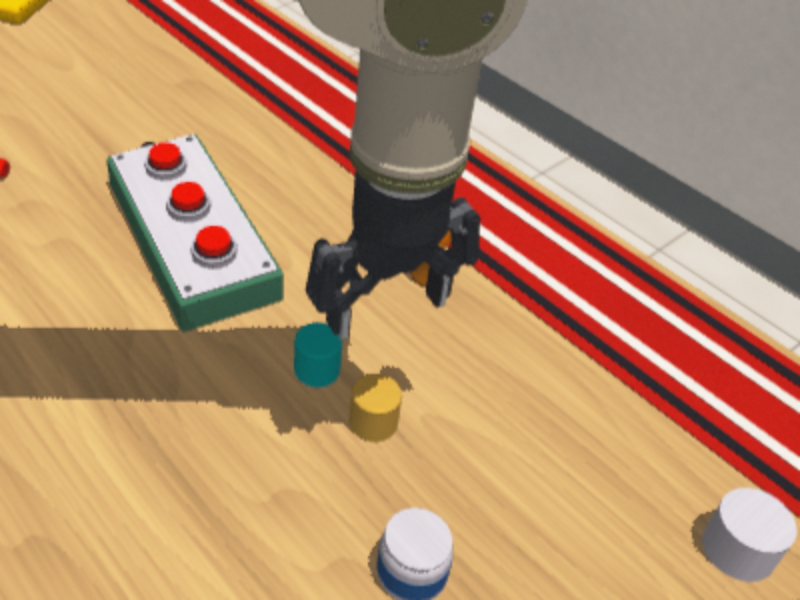

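The crop shows all three buttons back up. The open gripper is above the brass weight (crop (375,405)), and the turquoise decoy at (318,355) is clear of the finger line. I'll descend.

```bash

python3 -m creep '[[[0,0,15],0],[[0,0,35],0],[[0,0,55],0],[[0,0,70],0],[[0,0,80],0]]' | sed -n '2p;4p'|paste - -
python3 -m creep '[[[0,0,12],0],[[0,0,26],0],[[0,0,40],0],[[0,0,52],0],[[0,0,57],0]]' | sed -n '2p;4p'|paste - -
python3 -c "
from h import *
to(.553,-.290,.013,-.241)"
```

```text
position: [0.5529, -0.2875, 0.1413]	ft_force: [0.2, -0.2, -0.1]
position: [0.5523, -0.2891, 0.0837]	ft_force: [-0.2, 1.1, -0.2]
shift [-0.7  0.9 -2.3] twist -0.0029126856873211704 z [-2.1e-03  9.0e-04 -1.0e+00] t 21.5333
```

```bash

python3 -m creep '[[[0,0,0],0],[[0,0,0],0],[[0,0,0],0],[[0,0,0],0],[[0,0,0],0]]' 0 50
python3 -m creep '[[[0,0,0],0],[[0,0,0],0],[[0,0,0],0],[[0,0,0],0],[[0,0,0],0]]'
python3 -c "
from h import *
to(.576,.111,None,-.241)"
```

```text
clock: 21.95
position: [0.5542, -0.2902, 0.0873]
ee_rot: [0.788, 0.616, 0.001, 0.001]
ft_force: [2.0, -1.4, 4.2]
grip_width: 0.548
grasp_force: 52.1
clock: 22.37
position: [0.5542, -0.2901, 0.0873]
ee_rot: [0.788, 0.616, 0.001, 0.001]
ft_force: [2.7, -0.5, 6.4]
grip_width: 0.547
grasp_force: 52.2
shift [394.5 -75.7  -0.4] twist -0.0028829516869097738 z [ 0.0032 -0.0012 -1.    ] t 22.3667
```

```bash

python3 -m creep '[[[0,0,-4],0],[[0,0,-16],0],[[0,0,-36],0],[[0,0,-56],0],[[0,0,-70],0]]' | sed -n '2,4p'
python3 -m creep '[[[0,0,-8],0],[[0,0,-18],0],[[0,0,-28],0],[[0,0,-35],0],[[0,0,-35],0]]' | sed -n '2p;4,6p'
python3 -c "
from h import *
to(.576,.111,None,-.241)"
```

```text
position: [0.5526, -0.2896, 0.1574]
ee_rot: [0.788, 0.616, -0.0, -0.0]
ft_force: [-0.3, -0.2, -7.5]
position: [0.5534, -0.2899, 0.1923]
ft_force: [0.2, -0.7, -7.8]
grip_width: 0.547
grasp_force: 53.5
shift [ 3.945e+02 -7.500e+01 -2.000e-01] twist -0.003027547261587271 z [ 1.6e-03 -5.0e-04 -1.0e+00] t 23.2
```

Weight held (−7.5 N). I'll carry it over the left button.

```bash

python3 -m creep '[[[15,-3,0],0],[[40,-8,0],0],[[70,-13,0],0],[[100,-19,0],0],[[130,-25,0],0]]' | sed -n '2p'
python3 -m creep '[[[30,-6,0],0],[[60,-11,0],0],[[90,-17,0],0],[[120,-23,0],0],[[150,-29,0],0]]' | sed -n '2p'
python3 -m creep '[[[30,-6,0],0],[[60,-11,0],0],[[85,-16,0],0],[[104,-20,0],0],[[114,-21,0],0]]' | sed -n '2p'
python3 -m creep '[[[0,0,0],0],[[0,0,0],0],[[0,0,0],0],[[0,0,0],0],[[0,0,0],0]]'
python3 - <<'E'
from h import *
to(.576,.111,None,-.241)
P={}
for n in("top","side"):
    c=grab(n,f"pics/{n}2.png")
    for m,s,ce in blobs(c,(17,150,60),(26,255,255),20):
        try:r=topcentre(c,m,.155,.02)
        except Exception: continue
        if r[1]>15: print(n,np.round(ce),*r)
a=cv2.imread("pics/side2.png")[100:325,180:480]; cv2.imwrite("pics/s2c.png",cv2.resize(a,(800,600)))
E
```

```text
position: [0.5597, -0.1561, 0.1902]
position: [0.5678, -0.0034, 0.1903]
position: [0.5748, 0.1145, 0.1901]
clock: 24.87
position: [0.5755, 0.1095, 0.1909]
ee_rot: [0.788, 0.615, -0.0, 0.0]
ft_force: [0.5, -0.1, -7.8]
grip_width: 0.545
grasp_force: 53.4
shift [ 1.5  0.1 -0. ] twist -0.004886981160976411 z [ 0.e+00 -2.e-04 -1.e+00] t 24.8667
side [280. 188.] [0.5681 0.0953 0.155 ] 300 0.1519
```

View pics/s2c.png

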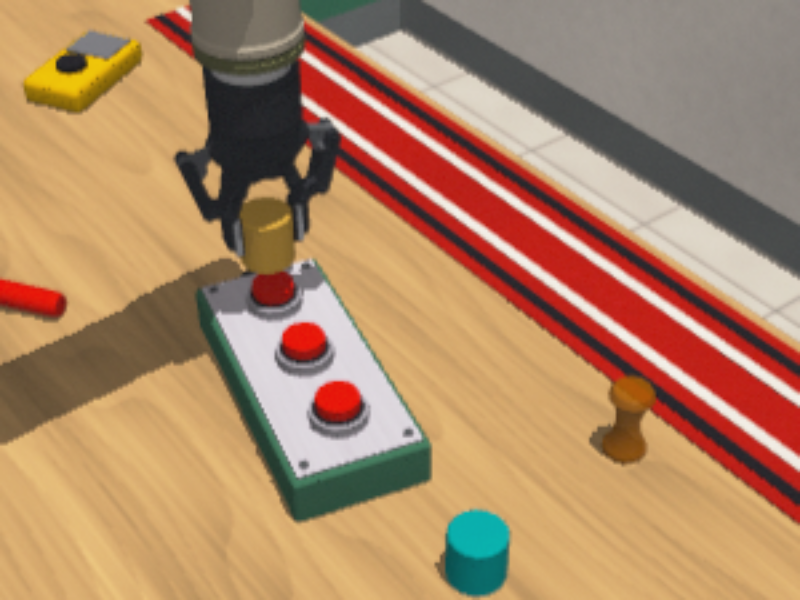

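The crop shows the weight held upright at (267,235), just over the left button at (273,290), with the other buttons up. Next I'll check centring in the same camera with a circle fit on the depth points.

```bash
python3 - <<'E'
from h import *
from scipy.optimize import least_squares as ls
def fit(f,hi,lo,R,z0,z1,g):
    c=dict(np.load(f)); P=pts(c)
    for m,s,ce in blobs(c,lo,hi,20):
        q=P[m&(P[...,2]>z0)&(P[...,2]<z1)]; q=q[np.hypot(q[:,0]-g[0],q[:,1]-g[1])<.06]
        if len(q)<20: continue
        r=ls(lambda a:np.hypot(q[:,0]-a[0],q[:,1]-a[1])-R,g,loss="soft_l1",f_scale=.001)
        print(f,len(q),r.x.round(4),np.std(r.fun).round(4))
B=((26,255,255),(17,150,40))
fit("pics/side0.npz",*B,.024,.008,.043,(.553,-.29))
fit("pics/side2.npz",*B,.024,.11,.147,(.576,.111))
E
```

```text
pics/side0.npz 258 [ 0.5555 -0.2882] 0.0009
pics/side2.npz 244 [0.5758 0.1119] 0.0015
```

Centred to within 1–2 mm. Lowering now.

```bash

python3 -m creep '[[[0,0,6],0],[[0,0,13],0],[[0,0,20],0],[[0,0,25],0],[[0,0,26],0]]' | sed -n '2p;4p'|paste - -
for i in 1 2 3 ; do python3 -m creep '[[[0,0,1],0],[[0,0,2],0],[[0,0,3],0],[[0,0,3],0]]' | sed -n '2p;4p'|paste - -; done
```

```text
position: [0.5747, 0.1108, 0.1632]	ft_force: [0.0, -0.2, -7.2]
position: [0.5756, 0.1109, 0.1621]	ft_force: [-1.0, 0.4, -5.6]
position: [0.5757, 0.1109, 0.1591]	ft_force: [-1.7, -0.4, -2.4]
position: [0.5755, 0.1109, 0.1556]	ft_force: [1.8, 0.4, -5.5]
```

```bash

for i in 1 2 ; do python3 -m creep '[[[0,0,0.5],0],[[0,0,0.5],0],[[0,0,0.5],0]]' | sed -n '2p;4p'|paste - -; done
```

```text
position: [0.5755, 0.1109, 0.1555]	ft_force: [1.5, 0.8, -5.3]
position: [0.5756, 0.1109, 0.155]	ft_force: [1.0, -0.4, -3.9]
```

```bash

python3 -m creep '[[[0,0,0.5],0],[[0,0,0.5],0],[[0,0,0.5],0]]' | sed -n '2p;4p'|paste - -
python3 -m creep '[[[0,0,0],0],[[0,0,0],0],[[0,0,0],0],[[0,0,0],0],[[0,0,0],0]]' 0.8
python3 - <<'E'
from h import *
c=grab("side","pics/side3.png")
a=cv2.imread("pics/side3.png")[100:325,180:480]; cv2.imwrite("pics/s3c.png",cv2.resize(a,(800,600)))
E
```

```text
position: [0.5755, 0.1109, 0.1545]	ft_force: [1.3, -0.1, -3.8]
clock: 27.55
position: [0.5755, 0.1109, 0.1546]
ee_rot: [0.788, 0.616, 0.0, -0.0]
ft_force: [0.4, -0.0, 0.7]
grip_width: 0.801
grasp_force: 0.0
```

View pics/s3c.png

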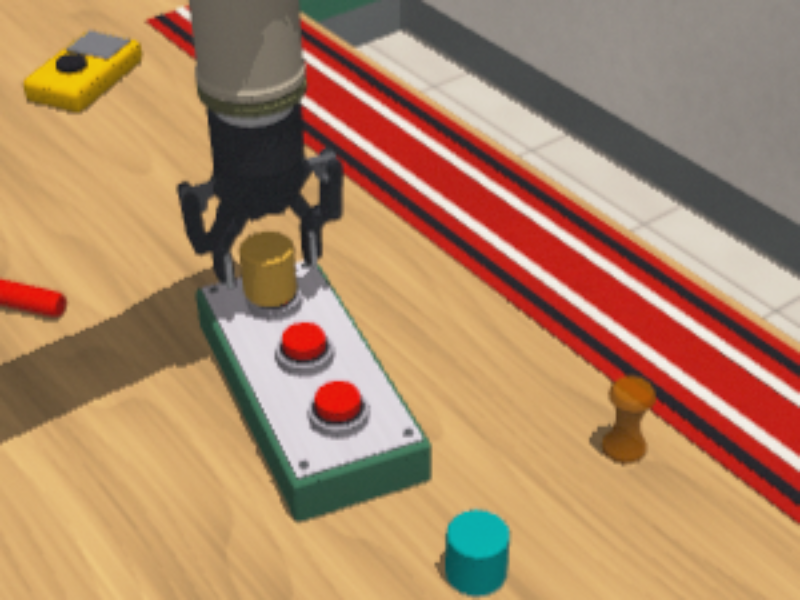

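The weight stands upright on the left button at crop (268,270), with the fingers clear on both sides. Now I'll open fully and withdraw straight up.

```bash

python3 -m creep '[[[0,0,0],0],[[0,0,-3],0],[[0,0,-8],0],[[0,0,-16],0],[[0,0,-26],0]]' 1 | sed -n '2p;4p'|paste - -
python3 -m creep '[[[0,0,-15],0],[[0,0,-35],0],[[0,0,-60],0],[[0,0,-85],0],[[0,0,-110],0]]' | sed -n '2p;4p'|paste - -
python3 -m creep '[[[0,20,0],0],[[0,10,0],0],[[0,-20,0],0],[[0,-50,0],0],[[0,-80,0],0]]' | sed -n '2p'
python3 -m creep '[[[0,-30,0],0],[[0,-60,0],0],[[0,-60,0],0],[[0,-60,0],0],[[0,-60,0],0]]' | sed -n '2p'
python3 - <<'E'
from h import *
for n in("side","top"):
    c=grab(n,f"pics/{n}4.png"); P=pts(c)
    for m,s,ce in blobs(c,(17,150,100),(26,255,255),20)+blobs(c,(0,180,120),(6,255,255),60):
        q=P[m]; k=q[np.hypot(q[:,0]-.557,q[:,1]-.034)<.15]
        if len(k)>20 and k[:,2].max()>.06: print(n,np.round(ce),len(k),"ztop",np.percentile(k[:,2],[50,90,97]).round(4),np.median(k,0).round(3))
a=cv2.imread("pics/side4.png")[100:325,180:480]; cv2.imwrite("pics/s4c.png",cv2.resize(a,(800,600)))
E
```

```text
position: [0.5753, 0.1108, 0.181]	ft_force: [-0.4, -0.6, 0.4]
position: [0.5753, 0.1107, 0.2928]	ft_force: [0.7, -0.1, -0.2]
position: [0.4967, 0.13, 0.2908]
position: [0.44, 0.1445, 0.2912]
side [280. 200.] 489 ztop [0.1083 0.1172 0.118 ] [0.568 0.099 0.108]
side [294. 227.] 173 ztop [0.0742 0.0763 0.0773] [0.557 0.031 0.074]
side [306. 250.] 199 ztop [0.0737 0.0755 0.076 ] [ 0.538 -0.046  0.074]
top [322. 323.] 1464 ztop [-0.0007  0.0032  0.0051] [ 0.623  0.008 -0.001]
top [259. 243.] 228 ztop [0.1164 0.1197 0.121 ] [0.572 0.112 0.116]
top [270. 279.] 326 ztop [-0.0007  0.0033  0.005 ] [ 0.488  0.098 -0.001]
top [289. 251.] 130 ztop [0.0751 0.0784 0.08  ] [0.557 0.037 0.075]
top [318. 257.] 137 ztop [0.0741 0.0772 0.0783] [ 0.539 -0.041  0.074]
```

View pics/s4c.png

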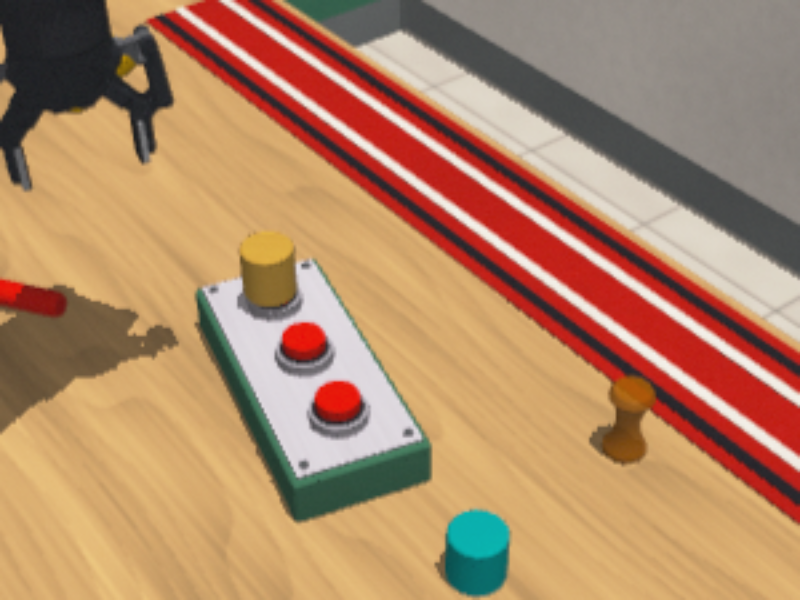

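The weight stands upright with its top at about 117 mm. That puts the button top at about 67 mm, which is fully in. The other two buttons are up at about 74–75 mm, and the arm is clear.

```bash
python3 -c "
from workcell import manip
print(manip.hand_in())"
```

```text
the job is handed in; nothing more can be done
None
```

The left (+y) button is the sound one: it snapped and came back up when tested, the brass weight now stands upright on it and holds it fully in, the other two are up, nothing else was touched, and the job is handed in.

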